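# Unlock the disc drive and hold its sprung idler arm off the disc

### The arm

A 6-joint arm with a two-finger parallel gripper is mounted at the origin on the work surface. World frame = base frame: x ahead of the robot, y to its left, z up, the work surface at z = 0. Lengths are in m, angles in degrees, forces in N, time in s.
With the tool pointing down it reaches from about 0.25 to 0.725 m from the base axis. Payload 9.7 kg.
Tool frame: the origin (TCP) lies midway between the tips of the shut fingers; the grasp point (between the pads) lies 19 mm behind it; z points along the fingers, x is the direction in which the jaws open and shut, and the axes are right-handed (so a half turn about z gives the same grasp; the last joint's range is limited). The gripper opens to 85 mm and grips with 20 to 120 N. Pads are 22 mm wide; open, the fingers measure 114 mm over their backs; the gripper's body (76 mm by 85 mm) begins 54 mm behind the grasp point. The pads swing forward as they close: fully open they stand 13 mm farther back than shut.
Start: joints at [70.588, 4.979, 10.078, 95.1, 0, 90], TCP at [0.183, 0.519, 0.231] pointing down, gripper open.
Joint ranges: [-179.16, 179.16], [-48.56, 103.87], [-65.8, 70.77], [-126.05, 130.52], [-82.76, 87.17], [-180, 180]. Speed limits (degrees/s): [127.2, 127.2, 147.25, 180, 180, 180].

### API

Orientations are given as [roll, pitch, yaw] about the fixed x, y, z axes, in that order (R = Rz(yaw) Ry(pitch) Rx(roll)).
In Python, from workcell import sensors, camera, get_calibration, bot, recognise, place_of gives the robot as it stands. The module is installed in compiled form; this text tells all that it offers.
- The arm moves only by the tool send_rows, never from a script. Its argument "plan" is a list of rows, each a list of 3 entries, a list of its own where there are three numbers: the shift along the tool's x, y, z normalised to -1 to 1, where 1 is 0.3 m, then the turn, a rotation vector about the tool's x, y, z normalised to -1 to 1, where 1 is pi rad, then the closure, from -1 (fully open) to 1 (shut). In form: [[[x, y, z], [rx, ry, rz], claw], ...]. A call has 1 to 10 rows; each row is the pose to reach, as a shift and turn from the pose commanded when the call began, along the tool's axes at that moment, turning the shorter way round; what a row does not reach only later rows make up. A row lasts 1/10 s, in which the tool goes at most 50 mm and 8.59 degrees, less where a joint would pass 70% of its speed; a pose out of reach is approached as far as the arm can. A call with a number of a shift or a turn outside -1 to 1 is refused whole. A call with a gripper value outside its range is refused whole. The fingers move at their own pace and stop on an object; "force" is the grip in N (left out, the last holds). Time passes only in rows, so rows that repeat a pose let the fingers close. It gives the time, the measured TCP pose, the force and the opening at its end, in the units of the state.
- sensors.get_obs(): the state, without advancing time (a new reading comes with each control period).
- camera(name): name is "side" or "top"; returns the picture (384x512x3 uint8, blue, green, red); there is no depth.
- get_calibration(name): a dict with "fx", "fy", "cx", "cy" (pixels), "R" (3x3) and "t" (3): a world point X has camera coordinates R X + t. Camera axes: x right, y down, z forward; pixel columns grow to the right and rows downward; lengths in m; the calibration is good to about 2 mm. A picture is of the moment at which its call begins. get_calibration takes no time and is no camera call.
- bot.job_done(): hands the job in, once; it reports no verdict.
Trained networks look in the newest picture that a camera, given by its name, has taken for a name from the list of things; names that differ only in an ending like _2 or _b are one class to them, and where a whole thing is asked for, a point or a joint stands for the part that bears it (a point fixed in the world has none). Each returns a list of dicts, best first, with "p" (0 to 1); they miss things now and then, are a little off and sometimes report something else, mostly with a low value. They report only what shows in the picture. A call takes as long as a camera call. They do not tell look-alikes from the thing itself.
- recognise(label, camera): "point" ([column, row] in pixels, amid what is visible of it).
- place_of(label, camera): "point" ([column, row] in pixels: a listed point, or the origin of a listed thing).
The state is a dict: "time": time; "q": joint angles; "qd": joint speeds; "joint_efforts": joint torques, N m; "ee_pos": TCP position; "tcp_rot": TCP orientation; "wrist_force": force on the tool from outside, world axes, zero at the start; "torque": the same for the moment, N m; "opening": finger opening in m.
Only numpy, scipy, OpenCV 4.12 (cv2) and the standard library are available. Lean on these libraries where they do the work, as an engineer would, in place of code of your own. Each camera call takes 0.05 s, during which the arm holds its last target. There are 200 camera calls.

### The job

Take the orange transit block out of its recess in the disc drive and stand it upright in the green tray. Then push the red sprung idler arm by its steel post, away from the black disc, past the click of its ratchet and about a centimetre further, and finish while still holding it there with the gripper, so that the gripper and not the pawl carries the spring. Do not drive the arm onto its black end stop, and leave the steel puck on the disc, the meter and the sample jars where they are.

Things in the scene. Friction and masses are not known exactly. Their poses are not given: they have to be found in the camera images.
- drive: fixed disc drive: aluminium deck 280 (x) x 340 (y) mm, top 50 mm above the table; origin at the centre of its underside. In its frame: black disc 188 mm across, top at z = 70 mm, centre (-5, 55) mm; recess for the transit block, centre (45, -85) mm, 44 x 28 mm, 15 mm deep; black end stop (4, -144) mm, top at z = 75 mm
- pivot (a point): vertical hinge axis of the idler arm, at deck height (50 mm above the table), at (100, -55) mm in the drive's frame; axes as the drive's. A spring and cap on it reach 88 mm above the table. The arm is 20 mm wide, from 58 to 72 mm above the table, with a rubber wheel on it 105 mm from the pivot
- idler_arm (a joint): angle of the red arm about pivot, rad. 0 = rest, along the drive's -x; grows anticlockwise from above, the post going to the drive's -y, away from the disc. End stop 0.62. Sprung to 0: 5 N at the post at 0, 9 N at 0.6. Riding over the pawl (0.27 to 0.42) takes up to 4 N more; at 0.42 it clicks and is caught there. Hold above 0.45, short of the stop. Block in recess: turns only about 0.2
- post (a point): centre of the top of the upright steel push post near the arm's free end, 160 mm from the pivot; 18 mm in diameter, it stands from 72 to 127 mm above the table. Axes turn with the arm: x points outward from the pivot along the arm, y is the way the post moves as the joint grows, z up
- pawl (a joint): slide of the brass ratchet pawl, m; 0 = rest, and again once clicked behind the arm's tooth; about 0.008 when the tooth rides over it; sprung to 0 with 2 to 4 N. It sits on the deck near (-84, -133) mm in the drive's frame, top 73 mm, its yellow knob 85 mm above the table
- lock_block: loose orange transit block, origin at the centre of its underside: foot 40 (x) x 24 (y) x 42 mm high, on it a grip 34 (x) x 18 (y) mm from 42 to 79 mm height; about 90 g. It stands in the drive's recess, underside 35 mm above the table, with 2 mm play all round
- tray: fixed green open tray 140 (x) x 110 (y) x 30 mm high, walls and floor 4 mm thick; origin at the centre of its underside on the table; it stands left or right of the drive
- puck: loose steel puck 40 mm across, 30 mm tall, standing in the middle of the black disc; bystander; origin at its underside
- meter: loose hand-held meter, 150 (x) x 80 (y) x 32 mm, black with a blue face, bystander lying on the other side of the drive from the tray; origin at its underside
- jar_a: white sample jar with a white cap, 38 mm across, 55 mm tall, loose bystander; origin at its underside
- jar_b: green glass sample jar with a white cap, 38 mm across, 55 mm tall, loose bystander; origin at its underside
- jar_c: amber glass sample jar with a white cap, 38 mm across, 55 mm tall, loose bystander; origin at its underside
Things that resemble listed ones, but are neither listed nor needed, are in the scene too. What is meant by the lock_block is not blue, pink or purple, and is the larger of those in its own colour.

How it is judged:
By the outcome, as a careful person would: the job done as asked, in the order asked, and still so for the second after the job is handed in, while the arm keeps its last pose, push and grip.
It also fails if it takes over 48 s, if anything falls off the work surface, if the arm or the gripper's body presses on something with over 40 N, if the wrist force passes 120 N, or if a joint passes its speed limit or range.

## Working session

There is one attempt and no reset: what is moved stays moved. The work goes in short steps, Python scripts to look and compute and a tool call to move; the robot and the scene stay as the last step left them, time stands still between calls to the robot, and variables do not carry over. Pictures are saved under pics/ and viewed, on a budget of 10 in all, crops included, one or two more only if the job needs it, and the job is handed in when it is done.

Besides the shell and the picture viewer there is one more tool, called after "Request:" as name([rows], argument=value, ...), one row to a line, values as JSON. send_rows: Moves the arm, as the interface text tells. Scaled input: -1 to 1 covers 0.3 m each way for a shift and pi rad each way for a turn. Its arguments: {"type":"object","properties":{"plan":{"type":"array"},"force":{"type":"number"}},"required":["plan"]}

```bash
mkdir -p pics
cat > h.py <<'E'
import numpy as np, cv2
from workcell import sensors, camera, get_calibration, bot, recognise, place_of
from scipy.spatial.transform import Rotation as Ro
def ray(n,p,z):
    c=get_calibration(n);R=np.array(c['R']);t=np.array(c['t'])
    d=R.T@np.array([(p[0]-c['cx'])/c['fx'],(p[1]-c['cy'])/c['fy'],1]);o=-R.T@t
    return o+d*(z-o[2])/d[2]
def proj(n,X):
    c=get_calibration(n);v=np.array(c['R'])@np.array(X)+np.array(c['t'])
    return np.array([c['fx']*v[0]/v[2]+c['cx'],c['fy']*v[1]/v[2]+c['cy']])
E
python3 - <<'E'
from h import *
np.set_printoptions(precision=3,suppress=True)
for n in('top','side'):
    im=camera(n);cv2.imwrite(f'pics/{n}0.png',im)
    c=get_calibration(n);print(n,c['fx'],-np.array(c['R']).T@c['t'],np.array(c['R'])[2])
    for l,z in(('drive',0),('pivot',.05),('post',.127),('lock_block',.035),('tray',0),('puck',.07),('meter',0),('jar_a',0)):
        print(l,[(round(d['p'],2),np.round(d['point'],1),ray(n,d['point'],z)[:2]) for d in place_of(l,n)][:4])
print(sensors.get_obs())
E
```

```text
top 427.74917529603067 [0.549 0.038 1.427] [ 0.06  -0.015 -0.998]
drive [(0.69, array([266.1, 218.3]), array([ 0.558, -0.029])), (0.35, array([163.6, 184.3]), array([0.672, 0.313]))]
pivot [(0.78, array([277.2, 184.7]), array([ 0.666, -0.063]))]
post [(0.95, array([286.2, 233.1]), array([ 0.512, -0.084]))]
lock_block [(0.73, array([343.6, 204.2]), array([ 0.603, -0.281])), (0.71, array([264.2, 148.5]), array([ 0.787, -0.022])), (0.68, array([288.7, 199.4]), array([ 0.619, -0.101])), (0.54, array([338.8, 183.5]), array([ 0.671, -0.266]))]
tray [(0.78, array([155.7, 262.4]), array([0.413, 0.336])), (0.37, array([166.4, 187.3]), array([0.662, 0.303]))]
puck [(0.49, array([247.7, 217.5]), array([0.56 , 0.032]))]
meter [(0.72, array([362.9, 244.5]), array([ 0.47 , -0.352]))]
jar_a [(0.6, array([162.3, 187.6]), array([0.661, 0.317])), (0.48, array([146.3, 169.7]), array([0.721, 0.371]))]
side 358.0309553269408 [0.383 0.658 0.662] [ 0.281 -0.724 -0.63 ]
drive [(0.64, array([279.5, 215.8]), array([ 0.569, -0.034]))]
pivot [(0.71, array([249.6, 185.7]), array([ 0.67 , -0.064])), (0.56, array(
[... 422 characters left out ...]
7, 212.4]), array([0.559, 0.03 ]))]
meter [(0.84, array([344.2, 165.2]), array([ 0.453, -0.348]))]
jar_a [(0.94, array([138.5, 320.4]), array([0.73 , 0.373])), (0.79, array([186.1, 305.8]), array([0.659, 0.306])), (0.42, array([271.8, 147.6]), array([ 0.705, -0.351]))]
{'time': 0.9, 'q': array([70.588,  4.976, 10.079, 95.101,  0.001, 90.001]), 'qd': array([-0.005, -0.017, -0.027,  0.008, -0.049,  0.029]), 'joint_efforts': array([ -0.   , -52.009,  46.487,   0.001,   0.   ,   0.   ]), 'ee_pos': array([0.183, 0.519, 0.231]), 'tcp_rot': array([-179.999,   -0.002,   70.587]), 'wrist_force': array([-0.923,  0.101,  0.915]), 'torque': array([ 0.009, -0.006, -0.01 ]), 'opening': 0.0855568299770104}
```

```bash
python3 -c "
import cv2,numpy as np
a=cv2.imread('pics/top0.png');b=cv2.imread('pics/side0.png')
cv2.imwrite('pics/t0.png',cv2.resize(a,(800,600)));cv2.imwrite('pics/s0.png',cv2.resize(b,(800,600)))"
```

```text
(no output)
```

View pics/t0.png

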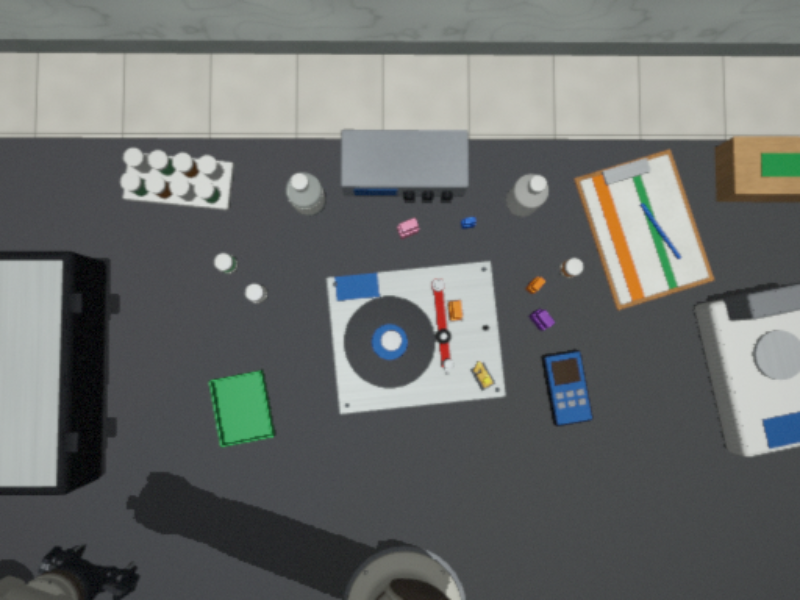

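View pics/s0.png

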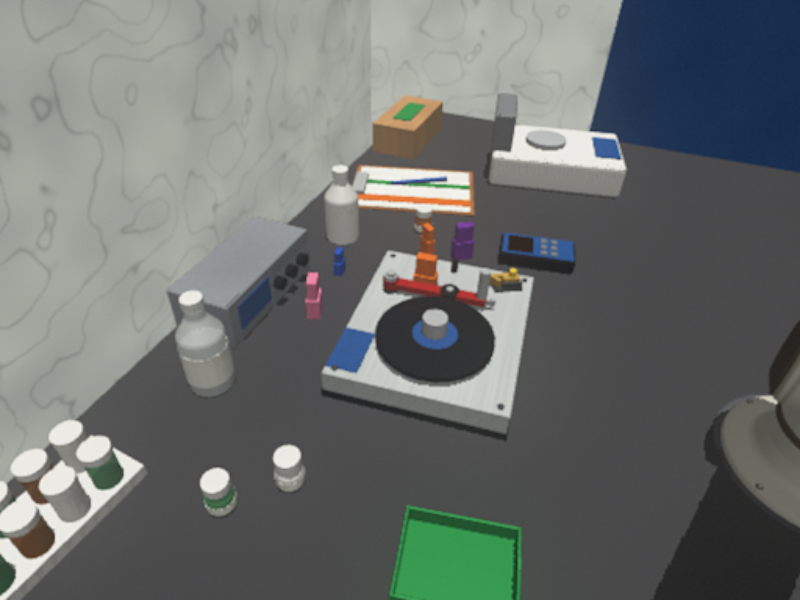

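Top view, in 800 px coordinates: the drive is at (415,338) and the tray at (242,408), to its left. The meter is at (567,388), with jars at (225,262), (255,293) and (573,267).

There are two orange candidates: (456,311) in the recess by the red arm, and a smaller one at (537,285) on the table by the amber jar. The first fits, since it stands in the recess and is the larger. I'll confirm with one crop and fit the drive's pose.

Run:
```python
from h import *
np.set_printoptions(precision=4,suppress=True)
a=cv2.imread('pics/top0.png');b=cv2.imread('pics/side0.png')
cr=np.hstack([cv2.resize(a[155:265,200:350],(400,293),interpolation=3)[:293],cv2.resize(b[125:235,230:380],(400,293),interpolation=3)])
cv2.imwrite('pics/crop1.png',cr)
# deck: fill of bright+contents: take convex hull of bright grey
hsv=cv2.cvtColor(a,cv2.COLOR_BGR2HSV)
m=((hsv[...,2]>120)&(hsv[...,1]<60)).astype(np.uint8);m[:, :200]=0;m[:,335:]=0;m[:160]=0;m[275:]=0
m=cv2.morphologyEx(m,cv2.MORPH_OPEN,np.ones((2,2),np.uint8))
n,l,s,c=cv2.connectedComponentsWithStats(m);k=1+np.argmax(s[1:,4]);print(s[k])
h=cv2.convexHull(cv2.findContours((l==k).astype(np.uint8),0,2)[0][0] if False else np.argwhere(l==k)[:,::-1].astype(np.int32))
W=np.array([ray('top',p[0]+0.0,.05)[:2] for p in h])
r=cv2.minAreaRect((W*1000).astype(np.float32));print(r)
# tray
g=cv2.inRange(hsv,(45,100,60),(80,255,255));g[:,:120]=0;g[:,190:]=0;g[:230]=0
P=np.argwhere(g>0)[:,::-1];W=np.array([ray('top',p,.03)[:2] for p in P]);print('tray',cv2.minAreaRect((W*1000).astype(np.float32)))
# orange tops
for nm,im in(('top',a),('side',b)):
    hh=cv2.cvtColor(im,cv2.COLOR_BGR2HSV);o=cv2.inRange(hh,(7,170,110),(16,255,255))
    n,l,s,c=cv2.connectedComponentsWithStats(o)
    for i in range(1,n):
        if s[i,4]>15:print(nm,s[i],c[i])
```

```text
[ 210  168  115   98 5690]
((564.3970947265625, -28.589767456054688), (282.69921875, 343.8244934082031), 5.869559288024902)
tray ((420.8935546875, 334.7757263183594), (141.38059997558594, 115.46206665039062), 11.135638236999512)
top [379 112  33  81 582] [395.2715 151.9278]
top [338 178  10  10  60] [342.3333 181.9333]
top [287 193   8  11  71] [290.8873 198.1831]
side [230 124  71   8 206] [265.6068 127.5534]
side [271 142   6   6  24] [273.5417 144.8333]
side [265 161  15  19 113] [272.4248 169.0442]
```

View pics/crop1.png

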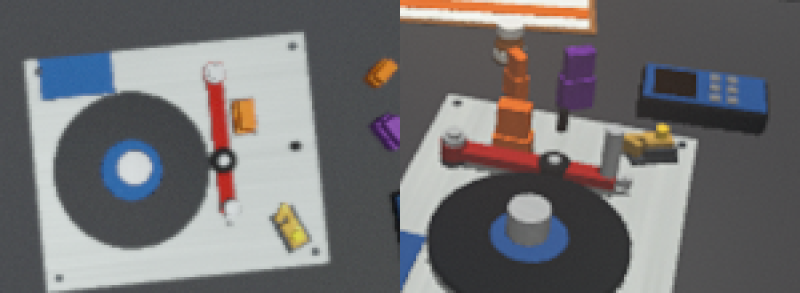

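The crop confirms it: the orange block in the recess is larger and has its foot sunk in the deck. The other one, by the jar, is smaller. Next I'll cross-check the fitted drive pose against the features and then move.

```bash
cat >> h.py <<'E'
D=np.array([.564,-.0286]);YAW=5.87
def dw(x,y,z):
    c,s=np.cos(np.radians(YAW)),np.sin(np.radians(YAW));return np.array([D[0]+c*x-s*y,D[1]+s*x+c*y,z])
E
python3 - <<'E'
from h import *
np.set_printoptions(precision=4,suppress=True)
from scipy.optimize import minimize
T={'top':(290.9,198.2),'side':(272.4,169.0)}
masks={}
for n in T:
    im=cv2.imread(f'pics/{n}0.png');hh=cv2.cvtColor(im,cv2.COLOR_BGR2HSV);o=cv2.inRange(hh,(4,130,60),(17,255,255))
    k,l,s,c=cv2.connectedComponentsWithStats(o);i=np.argmin(np.hypot(*(c-T[n]).T)+(np.arange(k)==0)*1e3);masks[n]=(l==i);print(n,s[i],c[i])
def sil(n,x,y,yaw):
    out=np.zeros((384*4,512*4),np.uint8);c,s=np.cos(np.radians(yaw)),np.sin(np.radians(yaw))
    for hx,hy,z0,z1 in((.020,.012,.05,.077),(.017,.009,.077,.114)):
        P=[proj(n,(x+c*a-s*b,y+s*a+c*b,z)) for a in(-hx,hx) for b in(-hy,hy) for z in(z0,z1)]
        cv2.fillConvexPoly(out,cv2.convexHull(((np.array(P)+.5)*4).astype(np.int32)),255)
    return cv2.resize(out,(512,384),interpolation=cv2.INTER_AREA)/255.
b=dw(.045,-.085,0)[:2];print('recess',b,'pivot',dw(.1,-.055,0),'post',dw(-.06,-.055,0))
for names in(('top',),('side',),('top','side')):
    f=lambda v:sum(((sil(n,v[0],v[1],YAW)-masks[n])**2).sum()/masks[n].sum() for n in names)
    best=min(((f((b[0]+i*.001,b[1]+j*.001)),i,j) for i in range(-12,13,1) for j in range(-12,13,1)));print(names,best,f(b))
print('puck',dw(-.005,.055,0))
for n in T:
    for nm,p in(('post',dw(-.06,-.055,.127)),('pivot',dw(.1,-.055,.05)),('puck',dw(-.005,.055,.07))):print(n,nm,proj(n,p))
E
```

```text
top [287 193   9  12  91] [290.8791 198.3846]
side [265 140  15  42 423] [272.5012 163.305 ]
recess [ 0.6175 -0.1086] pivot [ 0.6691 -0.0731  0.    ] post [ 0.5099 -0.0894  0.    ]Traceback (most recent call last):
  File "<stdin>", line 18, in <module>
  File "<stdin>", line 18, in <genexpr>
  File "<stdin>", line 17, in <lambda>
  File "<stdin>", line 17, in <genexpr>
  File "<stdin>", line 12, in sil
  File "h.py", line 9, in proj
    c=get_calibration(n);v=np.array(c['R'])@np.array(X)+np.array(c['t'])
ValueError: time passes only in moves, steps and waits
```

```bash
sed -i "3i import pickle,os\n_c='cal.pkl'\nif not os.path.exists(_c): pickle.dump({n:get_calibration(n) for n in('top','side')},open(_c,'wb'))\n_C=pickle.load(open(_c,'rb'))\nget_calibration=lambda n:_C[n]" h.py
python3 - <<'E'
from h import *
np.set_printoptions(precision=4,suppress=True)
T={'top':(290.9,198.2),'side':(272.4,165.0)}
masks={}
for n in T:
    im=cv2.imread(f'pics/{n}0.png');hh=cv2.cvtColor(im,cv2.COLOR_BGR2HSV);o=cv2.inRange(hh,(4,130,60),(17,255,255))
    if n=='side':o[:160]=0
    k,l,s,c=cv2.connectedComponentsWithStats(o);i=np.argmin(np.hypot(*(c-T[n]).T)+(np.arange(k)==0)*1e3);masks[n]=(l==i)
def sil(n,x,y,yaw):
    out=np.zeros((384*4,512*4),np.uint8);c,s=np.cos(np.radians(yaw)),np.sin(np.radians(yaw))
    for hx,hy,z0,z1 in((.020,.012,.05,.077),(.017,.009,.077,.114)):
        P=[proj(n,(x+c*a-s*b,y+s*a+c*b,z)) for a in(-hx,hx) for b in(-hy,hy) for z in(z0,z1)]
        cv2.fillConvexPoly(out,cv2.convexHull(((np.array(P)+.5)*4).astype(np.int32)),255)
    return cv2.resize(out,(512,384),interpolation=cv2.INTER_AREA)/255.
b=dw(.045,-.085,0)[:2]
for names in(('top',),('side',)):
    f=lambda v:sum(((sil(n,v[0],v[1],YAW)-masks[n])**2).sum()/masks[n].sum() for n in names)
    print(names,min(((f((b[0]+i*.001,b[1]+j*.001)),i,j) for i in range(-12,13,2) for j in range(-12,13,2))),f(b))
for n in T:
    for nm,p in(('post',dw(-.06,-.055,.127)),('pivot',dw(.1,-.055,.05)),('puck',dw(-.005,.055,.07))):print(n,nm,proj(n,p))
o=sensors.get_obs();R=Ro.from_euler('xyz',o['tcp_rot'],degrees=True);print(o['time'],R.as_matrix())
print(R.inv().apply(np.array([.617,-.109,.231])-o['ee_pos'])/.3,(R.inv()*Ro.from_euler('xyz',[180,0,5.9],degrees=True)).as_rotvec()/np.pi)
E
```

```text
('top',) (np.float64(0.24355957767722475), 2, 4) 0.387861135404388
('side',) (np.float64(0.21103647581928028), 8, -12) 0.3741409723740798
top post [288.0061 233.8717]
top pivot [280.2822 183.7659]
top puck [249.8616 219.6411]
side post [311.8611 172.1101]
side pivot [251.1416 183.9472]
side puck [279.6192 211.8727]
0.9 [[ 0.3324  0.9431 -0.    ]
 [ 0.9431 -0.3324  0.    ]
 [ 0.     -0.     -1.    ]]
[-1.4924  2.0605  0.001 ] [-0.     -0.      0.3594]
```

Request:
send_rows([
  [[-0.12,0.16,0],[0,0,0.04],-1],
  [[-0.24,0.33,0],[0,0,0.08],-1],
  [[-0.36,0.49,0],[0,0,0.12],-1],
  [[-0.48,0.66,0],[0,0,0.16],-1],
  [[-0.6,0.82,0],[0,0,0.2],-1],
  [[-0.72,0.99,0],[0,0,0.24],-1],
  [[-0.72,0.99,0],[0,0,0.28],-1],
  [[-0.72,0.99,0],[0,0,0.32],-1],
  [[-0.72,0.99,0],[0,0,0.36],-1],
  [[-0.72,0.99,0],[0,0,0.36],-1],
], force=40)

```text
time: 1.9
ee_pos: [0.3915, 0.2156, 0.2313]
tcp_rot: [-180.0, -0.0, 5.6]
wrist_force: [-0.0, -0.1, 0.0]
opening: 0.0854
```

```bash
cat >> h.py <<'E'
def go(p,yaw):
    "shift and turn, in move units, from the present pose to p with the tool down at yaw"
    o=sensors.get_obs();R=Ro.from_euler('xyz',o['tcp_rot'],degrees=True)
    print(o['time'],np.round(o['ee_pos'],4),np.round(o['tcp_rot'],2),np.round(o['wrist_force'],1),round(o['opening'],4))
    print('shift',np.round(R.inv().apply(np.array(p)-o['ee_pos'])/.3,3),'turn',np.round((R.inv()*Ro.from_euler('xyz',[180,0,yaw],degrees=True)).as_rotvec()/np.pi,4))
E
python3 -c "
from h import *
go([.6185,-.106,.20],5.9);print(get_calibration('top')['cx'],get_calibration('top')['cy'])"
```

```text
1.9 [0.3915 0.2156 0.2313] [-1.7999e+02 -1.0000e-02  5.5800e+00] [-0.  -0.1  0. ] 0.0854
shift [0.649 1.141 0.104] turn [-0.     -0.     -0.0018]
252.26308656077808 195.5489186933107
```

Request:
send_rows([
  [[0.08,0.14,0],[0,0,0],-1],
  [[0.16,0.28,0],[0,0,0],-1],
  [[0.24,0.42,0],[0,0,0],-1],
  [[0.32,0.56,0],[0,0,0],-1],
  [[0.4,0.7,0],[0,0,0],-1],
  [[0.48,0.84,0],[0,0,0],-1],
  [[0.57,1.0,0],[0,0,0],-1],
  [[0.57,1.0,0],[0,0,0],-1],
])

```text
time: 2.7
ee_pos: [0.5935, -0.0683, 0.2293]
tcp_rot: [180.0, 0.1, 5.9]
wrist_force: [0.3, 0.5, 0.3]
opening: 0.0854
```

Request:
send_rows([
  [[0.08,0.141,0.04],[0,0,-0.002],-1],
  [[0.08,0.141,0.1],[0,0,-0.002],-1],
  [[0.08,0.141,0.16],[0,0,-0.002],-1],
  [[0.08,0.141,0.22],[0,0,-0.002],-1],
  [[0.08,0.141,0.28],[0,0,-0.002],-1],
  [[0.08,0.141,0.28],[0,0,-0.002],-1],
])

```text
time: 3.3
ee_pos: [0.6185, -0.1033, 0.1447]
tcp_rot: [-179.9, 0.2, 6.4]
wrist_force: [0.3, 0.3, 1.0]
opening: 0.0852
```

Run:
```python
from h import *
go([.6185,-.106,.082],5.9)
a=camera('top');b=camera('side')
cv2.imwrite('pics/c2.png',np.hstack([cv2.resize(a[155:265,220:330],(400,400),interpolation=3),cv2.resize(b[90:200,220:330],(400,400),interpolation=3)]))
```

```text
3.3 [ 0.6185 -0.1033  0.1447] [-179.93    0.23    6.39] [0.3 0.3 1. ] 0.0852
shift [-0.     0.009  0.209] turn [-0.0004  0.0013  0.0027]
```

View pics/c2.png

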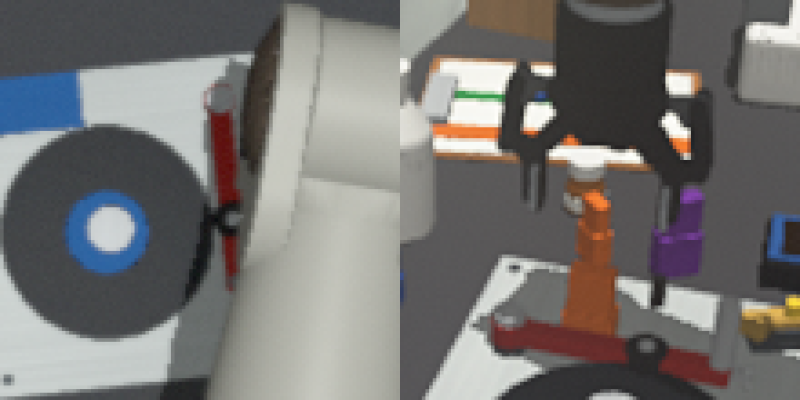

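The jaws straddle the block: side crop shows fingers at about (535,190) and (665,200), with the block at (595,230). Descending to grasp.

Request:
send_rows([
  [[0,0.009,0.06],[0,0,0],-1],
  [[0,0.009,0.12],[0,0,0],-1],
  [[0,0.009,0.18],[0,0,0],-1],
  [[0,0.009,0.22],[0,0,0],-1],
  [[0,0.009,0.22],[0,0,0],-1],
])

```text
time: 3.9
ee_pos: [0.6195, -0.1069, 0.0805]
tcp_rot: [-180.0, 0.1, 6.2]
wrist_force: [-0.4, -0.8, -0.1]
opening: 0.0857
```

Request:
send_rows([
  [[0,0,0],[0,0,0],1],
  [[0,0,0],[0,0,0],1],
  [[0,0,0],[0,0,0],1],
  [[0,0,0],[0,0,0],1],
  [[0,0,0],[0,0,0],1],
  [[0,0,0],[0,0,0],1],
  [[0,0,0],[0,0,0],1],
  [[0,0,0],[0,0,0],1],
], force=40)

```text
time: 4.7
ee_pos: [0.6203, -0.1074, 0.0822]
tcp_rot: [180.0, -0.1, 6.1]
wrist_force: [-0.1, 0.5, 5.8]
opening: 0.0338
```

```bash
python3 -c "
from h import *
go([.6185,-.106,.082],5.9)"
```

```text
4.7 [ 0.6203 -0.1074  0.0822] [ 1.7998e+02 -8.0000e-02  6.1500e+00] [-0.1  0.5  5.8] 0.0338
shift [-0.006 -0.005  0.001] turn [ 0.0001 -0.0004  0.0014]
```

Request:
send_rows([
  [[0,0,-0.03],[0,0,0],1],
  [[0,0,-0.07],[0,0,0],1],
  [[0,0,-0.12],[0,0,0],1],
  [[0,0,-0.18],[0,0,0],1],
  [[0,0,-0.25],[0,0,0],1],
  [[0,0,-0.32],[0,0,0],1],
  [[0,0,-0.4],[0,0,0],1],
  [[0,0,-0.4],[0,0,0],1],
])

```text
time: 5.5
ee_pos: [0.6211, -0.1075, 0.2062]
tcp_rot: [179.9, -0.3, 6.1]
wrist_force: [0.4, -0.1, -0.1]
opening: 0.0333
```

Run:
```python
from h import *
go([.420,.336,.2],11)
a=camera('top');b=camera('side')
cv2.imwrite('pics/c3.png',np.hstack([cv2.resize(a[155:295,140:330],(400,295),interpolation=3),cv2.resize(b[60:200,190:380],(400,295),interpolation=3)]))
for n in('top','side'):print([(round(d['p'],2),np.round(d['point'],1),ray(n,d['point'],0)[:2]) for d in place_of('tray',n)][:2])
```

```text
5.5 [ 0.6211 -0.1075  0.2062] [179.9   -0.34   6.15] [ 0.4 -0.1 -0.1] 0.0333
shift [-0.508 -1.542  0.015] turn [ 0.0006 -0.0019 -0.027 ]
[(0.56, array([156.2, 260.5]), array([0.41952286, 0.33425831]))]
[(0.78, array([291. , 367.8]), array([0.41789126, 0.34352973])), (0.5, array([184.7, 304.7]), array([0.66335405, 0.3051243 ]))]
```

View pics/c3.png

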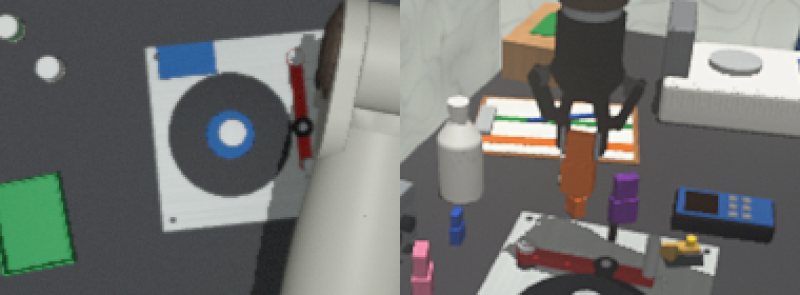

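The block is held between the fingers at about (578,165) in the side crop, clear of the drive. Carrying it to the tray.

Request:
send_rows([
  [[-0.03,-0.1,0],[0,0,0],1],
  [[-0.07,-0.22,0],[0,0,0],1],
  [[-0.11,-0.35,0],[0,0,0],1],
  [[-0.16,-0.48,0],[0,0,0],1],
  [[-0.2,-0.61,0],[0,0,0],1],
  [[-0.24,-0.74,0],[0,0,0],1],
  [[-0.29,-0.87,0],[0,0,0],1],
  [[-0.33,-1.0,0],[0,0,0],1],
  [[-0.33,-1.0,0],[0,0,0],1],
])

```text
time: 6.6
ee_pos: [0.4872, 0.1837, 0.2004]
tcp_rot: [-180.0, 0.1, 6.4]
wrist_force: [0.6, -0.6, 0.2]
opening: 0.0336
```

Request:
send_rows([
  [[-0.04,-0.12,0],[0,0,0],1],
  [[-0.08,-0.24,0],[0,0,0],1],
  [[-0.12,-0.36,0],[0,0,0],1],
  [[-0.16,-0.46,0],[0,0,0],1],
  [[-0.178,-0.542,0],[0,0,0],1],
  [[-0.178,-0.542,0.1],[0,0,0],1],
  [[-0.178,-0.542,0.2],[0,0,0],1],
  [[-0.178,-0.542,0.3],[0,0,0],1],
  [[-0.178,-0.542,0.3],[0,0,0],1],
])

```text
time: 7.5
ee_pos: [0.417, 0.3344, 0.1064]
tcp_rot: [179.7, 0.4, 6.1]
wrist_force: [0.3, -0.6, -1.1]
opening: 0.0333
```

Run:
```python
from h import *
go([.420,.336,.053],6)
b=camera('side')
cv2.imwrite('pics/c4.png',cv2.resize(b[180:384,190:400],(618,600),interpolation=3))
```

```text
7.5 [0.417  0.3344 0.1064] [179.75   0.38   6.14] [ 0.3 -0.6 -1.1] 0.0333
shift [ 0.012 -0.005  0.178] turn [0.0014 0.0021 0.0008]
```

View pics/c4.png

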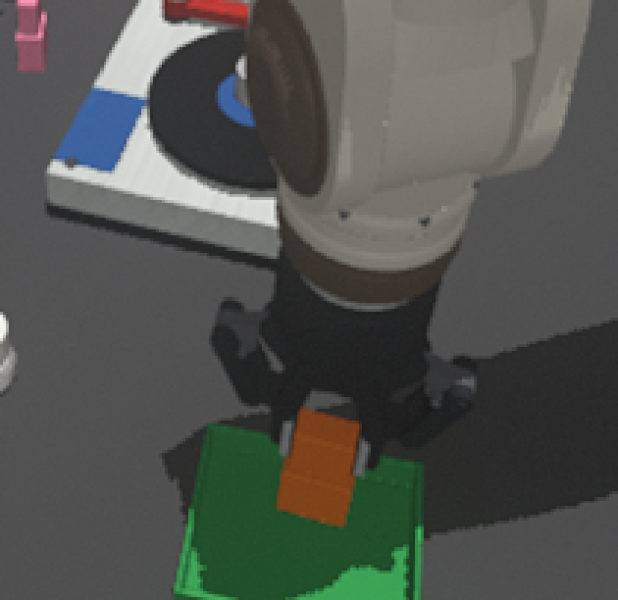

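The block hangs upright over the tray, at about (318,465) in the crop. Lowering it.

Request:
send_rows([
  [[0,0,0.06],[0,0,0],1],
  [[0,0,0.12],[0,0,0],1],
  [[0,0,0.15],[0,0,0],1],
  [[0,0,0.165],[0,0,0],1],
  [[0,0,0.175],[0,0,0],1],
  [[0,0,0.18],[0,0,0],1],
  [[0,0,0.183],[0,0,0],1],
  [[0,0,0.183],[0,0,0],1],
])

```text
time: 8.35
ee_pos: [0.419, 0.3365, 0.0568]
tcp_rot: [-180.0, -0.0, 6.2]
wrist_force: [-0.1, 0.1, -1.2]
opening: 0.0333
```

Request:
send_rows([
  [[0,0,0.005],[0,0,0],1],
  [[0,0,0.01],[0,0,0],1],
  [[0,0,0.014],[0,0,0],1],
  [[0,0,0.017],[0,0,0],1],
  [[0,0,0.017],[0,0,0],1],
])

```text
time: 8.85
ee_pos: [0.4189, 0.3364, 0.0513]
tcp_rot: [-180.0, 0.0, 6.1]
wrist_force: [-0.3, 0.4, -0.4]
opening: 0.0331
```

Close to contact, so another 2 mm.

Request:
send_rows([
  [[0,0,0.003],[0,0,0],1],
  [[0,0,0.006],[0,0,0],1],
  [[0,0,0.006],[0,0,0],1],
])

```text
time: 9.15
ee_pos: [0.419, 0.3365, 0.0511]
tcp_rot: [-180.0, -0.1, 6.1]
wrist_force: [-2.9, -3.5, 12.8]
opening: 0.0334
```

Request:
send_rows([
  [[0,0,-0.004],[0,0,0],1],
  [[0,0,-0.004],[0,0,0],0.3],
  [[0,0,-0.004],[0,0,0],0],
  [[0,0,-0.004],[0,0,0],-0.5],
  [[0,0,-0.004],[0,0,0],-0.5],
  [[0,0,-0.004],[0,0,0],-0.5],
])

```text
time: 9.75
ee_pos: [0.4188, 0.3363, 0.0505]
tcp_rot: [180.0, 0.0, 6.1]
wrist_force: [-0.1, 0.1, 0.7]
opening: 0.0639
```

Request:
send_rows([
  [[0,0,-0.06],[0,0,0],-0.5],
  [[0,0,-0.15],[0,0,0],-0.5],
  [[0,0,-0.3],[0,0,0],-0.5],
  [[0,0,-0.45],[0,0,0],-0.5],
  [[0,0,-0.52],[0,0,0],-0.5],
  [[0,0,-0.52],[0,0,0],-0.5],
])

```text
time: 10.35
ee_pos: [0.4199, 0.3372, 0.2104]
tcp_rot: [-179.8, -0.3, 6.1]
wrist_force: [-0.8, -0.1, -1.1]
opening: 0.0637
```

Run:
```python
from h import *
p=dw(-.06,-.025,.2);p[1]+=.003;print(p)
go(p,6)
b=camera('side')
print([(round(d['p'],2),np.round(d['point'],1),ray('side',d['point'],.004)[:2]) for d in place_of('lock_block','side')])
cv2.imwrite('pics/c5.png',cv2.resize(b[200:384,190:400],(685,600),interpolation=3))
```

```text
[ 0.5068714  -0.05660521  0.2       ]
10.35 [0.4199 0.3372 0.2104] [-179.83   -0.27    6.15] [-0.8 -0.1 -1.1] 0.0637
shift [0.148 1.336 0.031] turn [-0.001  -0.0015  0.0008]
[(0.87, array([287.9, 365.6]), array([0.42410179, 0.3438365 ])), (0.68, array([199.7, 197.8]), array([ 0.79977125, -0.00975793])), (0.67, array([216. , 179.7]), array([ 0.79576091, -0.10426481])), (0.65, array([272.9, 161.4]), array([ 0.67120994, -0.26727419]))]
```

View pics/c5.png

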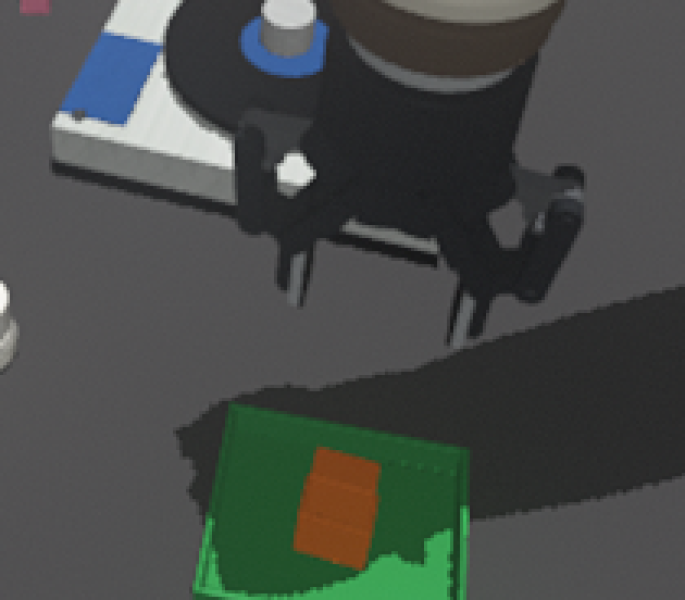

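The block stands upright in the middle of the tray, at about (338,510) in the crop. Now I'll close the fingers and go to the disc side of the post.

Request:
send_rows([
  [[0.01,0.12,0],[0,0,0],1],
  [[0.03,0.26,0],[0,0,0],1],
  [[0.045,0.41,0],[0,0,0],1],
  [[0.06,0.56,0],[0,0,0],1],
  [[0.08,0.71,0],[0,0,0],1],
  [[0.095,0.86,0],[0,0,0],1],
  [[0.11,1.0,0],[0,0,0],1],
  [[0.11,1.0,0],[0,0,0],1],
])

```text
time: 11.25
ee_pos: [0.4837, 0.0376, 0.2046]
tcp_rot: [180.0, 0.2, 5.9]
wrist_force: [-0.4, 1.8, -0.9]
opening: -0.0001
```

Request:
send_rows([
  [[0.02,0.12,0],[0,0,0],1],
  [[0.04,0.25,0],[0,0,0],1],
  [[0.045,0.33,0],[0,0,0],1],
  [[0.045,0.33,0.08],[0,0,0],1],
  [[0.045,0.33,0.16],[0,0,0],1],
  [[0.045,0.33,0.2],[0,0,0],1],
  [[0.045,0.33,0.2],[0,0,0],1],
])

```text
time: 11.95
ee_pos: [0.5065, -0.0548, 0.1441]
tcp_rot: [-179.9, 0.2, 6.2]
wrist_force: [0.2, 0.6, 0.9]
opening: 0.0001
```

Run:
```python
from h import *
go([.509,-.0566,.09],6)
b=camera('side')
for n in('side',):print([(round(d['p'],2),np.round(d['point'],1),ray(n,d['point'],.127)[:2]) for d in place_of('post',n)])
cv2.imwrite('pics/c6.png',cv2.resize(b[90:230,210:390],(771,600),interpolation=3))
```

```text
11.95 [ 0.5065 -0.0548  0.1441] [-179.94    0.25    6.17] [0.2 0.6 0.9] 0.0001
shift [0.008 0.007 0.18 ] turn [-0.0003  0.0014  0.001 ]
[(0.64, array([310.1, 171.9]), array([ 0.51431516, -0.08849285]))]
```

View pics/c6.png

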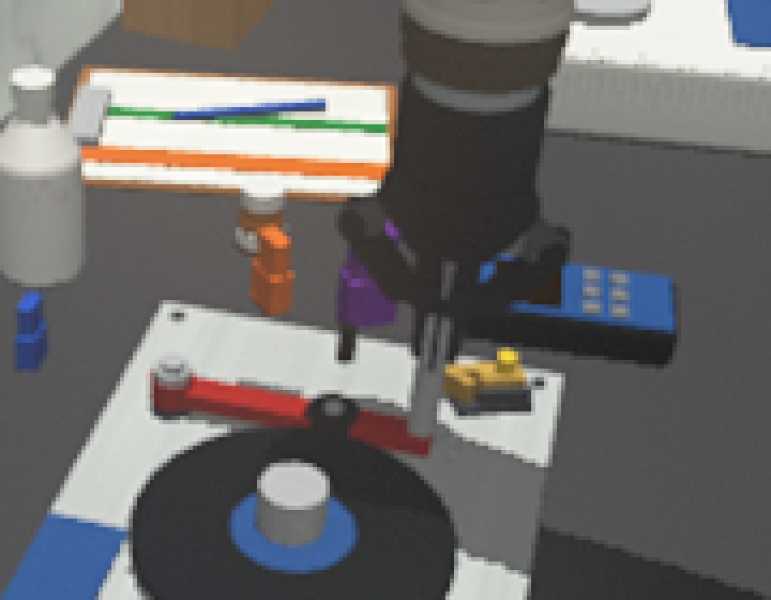

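The fingers (tips at about (432,365)) are on the disc side of the post at (425,400). The network puts the post at (0.514, -0.088), which matches the fit. Descending next to it.

Request:
send_rows([
  [[0.01,0,0.05],[0,0,0],1],
  [[0.015,0,0.1],[0,0,0],1],
  [[0.015,0,0.15],[0,0,0],1],
  [[0.015,0,0.175],[0,0,0],1],
  [[0.015,0,0.175],[0,0,0],1],
])

```text
time: 12.55
ee_pos: [0.5114, -0.0548, 0.0925]
tcp_rot: [-180.0, 0.1, 6.2]
wrist_force: [-0.2, 0.0, -0.6]
opening: 0.0001
```

Request:
send_rows([
  [[0,0.01,0],[0,0,0],1],
  [[0,0.02,0],[0,0,0],1],
  [[0,0.03,0],[0,0,0],1],
  [[0,0.03,0],[0,0,0],1],
])

```text
time: 12.95
ee_pos: [0.5136, -0.064, 0.0948]
tcp_rot: [-180.0, -0.1, 6.1]
wrist_force: [0.4, 2.3, 0.2]
opening: 0.0006
```

Request:
send_rows([
  [[0,0.01,0],[0,0,0],1],
  [[0,0.02,0],[0,0,0],1],
  [[0,0.03,0],[0,0,0],1],
  [[0,0.03,0],[0,0,0],1],
])

```text
time: 13.35
ee_pos: [0.5143, -0.0726, 0.0946]
tcp_rot: [-180.0, -0.0, 6.2]
wrist_force: [-2.4, 5.5, 3.4]
opening: -0.0001
```

```bash
cat >> h.py <<'E'
PV=np.array([.671,-.070])
def tool(th,off=.020,r=.160):
    f=np.radians(YAW)+np.pi+th;return np.r_[PV+r*np.array([np.cos(f),np.sin(f)])-off*np.array([-np.sin(f),np.cos(f)]),.0925]
E
python3 - <<'E'
from h import *
for th in(0,.05,.1,.15,.2,.25,.3,.35,.4,.45,.49):
    print(th,tool(th).round(4));
o=sensors.get_obs();R=Ro.from_euler('xyz',o['tcp_rot'],degrees=True);p0=np.array([.513,-.0726,.094])
R=Ro.from_euler('xyz',[180,0,6.1],degrees=True)
for th in(.05,.1,.15,.2,.25,.3,.35,.4,.45,.49):print(th,R.inv().apply(tool(th)-p0).round(4)/.3,-th/np.pi)
E
```

```text
0 [ 0.5098 -0.0665  0.0925]
0.05 [ 0.5098 -0.0745  0.0925]
0.1 [ 0.5102 -0.0826  0.0925]
0.15 [ 0.5111 -0.0906  0.0925]
0.2 [ 0.5123 -0.0986  0.0925]
0.25 [ 0.5139 -0.1065  0.0925]
0.3 [ 0.5159 -0.1143  0.0925]
0.35 [ 0.5184 -0.122   0.0925]
0.4 [ 0.5211 -0.1295  0.0925]
0.45 [ 0.5243 -0.1369  0.0925]
0.49 [ 0.5271 -0.1428  0.0925]
0.05 [-0.01133333  0.00533333  0.005     ] -0.015915494309189534
0.1 [-0.01266667  0.032       0.005     ] -0.03183098861837907
0.15 [-0.01266667  0.059       0.005     ] -0.0477464829275686
0.2 [-0.01133333  0.08566667  0.005     ] -0.06366197723675814
0.25 [-0.009       0.11266667  0.005     ] -0.07957747154594767
0.3 [-0.005  0.139  0.005] -0.0954929658551372
0.35 [0.00033333 0.16533333 0.005     ] -0.11140846016432673
0.4 [0.00666667 0.19166667 0.005     ] -0.12732395447351627
0.45 [0.01466667 0.21733333 0.005     ] -0.1432394487827058
0.49 [0.022      0.23766667 0.005     ] -0.15597184423005744
```

Request:
send_rows([
  [[-0.003,0.02,0],[0,0,-0.02],1],
  [[-0.006,0.035,0],[0,0,-0.032],1],
  [[-0.008,0.059,0],[0,0,-0.048],1],
  [[-0.008,0.086,0],[0,0,-0.064],1],
  [[-0.008,0.113,0],[0,0,-0.08],1],
  [[-0.008,0.113,0],[0,0,-0.08],1],
])

```text
time: 13.95
ee_pos: [0.516, -0.1065, 0.0942]
tcp_rot: [-179.9, -0.1, 20.7]
wrist_force: [1.6, 8.2, 1.1]
opening: -0.0002
```

Run:
```python
from h import *
go(tool(.25),5.87+np.degrees(.25))
a=camera('top');b=camera('side')
for n in('side','top'):
    for d in place_of('post',n):
        X=ray(n,d['point'],.127)[:2];v=X-PV;print(n,round(d['p'],2),X.round(4),'r',np.hypot(*v).round(3),'th',round((np.arctan2(-v[1],-v[0])-np.radians(YAW)),3))
cv2.imwrite('pics/c7.png',np.hstack([cv2.resize(a[155:265,230:340],(400,400),interpolation=3),cv2.resize(b[110:220,240:350],(400,400),interpolation=3)]))
```

```text
13.95 [ 0.516  -0.1065  0.0942] [-1.7992e+02 -9.0000e-02  2.0660e+01] [1.6 8.2 1.1] -0.0002
shift [-0.006 -0.003  0.006] turn [-0.0004 -0.0005  0.0026]
```

View pics/c7.png

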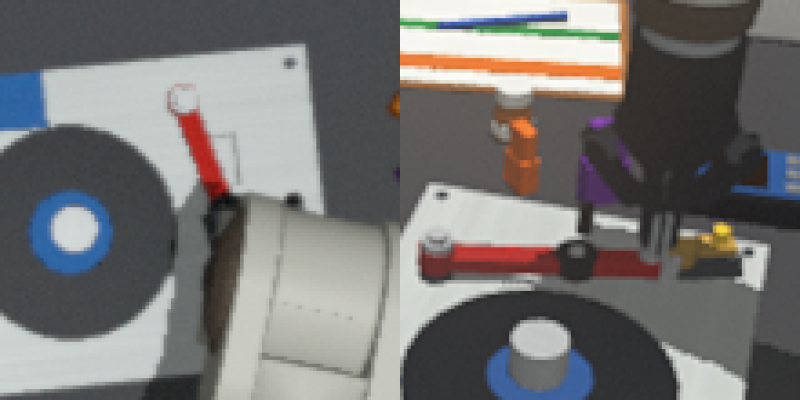

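The red arm has turned about 0.25 rad and the post rests against the fingers. Its angle can be read from the red line in the top view, using the first picture as the zero.

```bash
cat >> h.py <<'E'
def armang(n,im):
    h=cv2.cvtColor(im,cv2.COLOR_BGR2HSV);m=cv2.inRange(h,(0,150,60),(4,255,255))|cv2.inRange(h,(174,150,60),(180,255,255))
    k,l,s,c=cv2.connectedComponentsWithStats(m)
    P=[p for i in range(1,k) if s[i,4]>12 for p in np.argwhere(l==i)[:,::-1]]
    W=np.array([ray(n,p,.07)[:2] for p in P]);W=W[np.hypot(*(W-PV).T)<.19]
    vx,vy,_,_=cv2.fitLine((W*1000).astype(np.float32),cv2.DIST_HUBER,0,.01,.01).ravel()
    return len(W),(np.arctan2(vy,vx)+np.pi/2)%np.pi-np.pi/2-np.radians(YAW)
E
python3 - <<'E'
from h import *
for n in('top','side'):print(n,armang(n,cv2.imread(f'pics/{n}0.png')),armang(n,camera(n)))
R=Ro.from_euler('xyz',[180,0,20.6],degrees=True);p0=tool(.25)
for th in(.3,.35,.4,.45,.49):print(th,R.inv().apply(tool(th)-p0).round(4)/.3,-(th-.25)/np.pi)
E
```

```text
top (160, np.float64(-0.003070810765162843)) (114, np.float64(0.2499214616118513))
side (199, np.float64(-0.018288949459926027)) (179, np.float64(0.17032684949026927))
0.3 [-0.003       0.02666667  0.        ] -0.01591549430918953
0.35 [-0.00433333  0.05366667  0.        ] -0.03183098861837906
0.4 [-0.00466667  0.08033333  0.        ] -0.04774648292756861
0.45 [-0.00333333  0.10733333  0.        ] -0.06366197723675814
0.49 [-0.00133333  0.12866667  0.        ] -0.07639437268410976
```

Request:
send_rows([
  [[-0.003,0.013,0],[0,0,-0.008],1],
  [[-0.003,0.027,0],[0,0,-0.016],1],
  [[-0.004,0.04,0],[0,0,-0.024],1],
  [[-0.004,0.054,0],[0,0,-0.032],1],
  [[-0.004,0.067,0],[0,0,-0.04],1],
  [[-0.004,0.08,0],[0,0,-0.048],1],
])

```text
time: 14.85
ee_pos: [0.5209, -0.125, 0.094]
tcp_rot: [-179.4, -0.1, 29.5]
wrist_force: [-2.4, 11.0, 1.1]
opening: 0.0003
```

Request:
send_rows([
  [[0,0.008,0],[0,0,-0.005],1],
  [[0,0.017,0],[0,0,-0.01],1],
  [[0,0.026,0],[0,0,-0.016],1],
  [[0.001,0.036,0],[0,0,-0.022],1],
  [[0.002,0.046,0],[0,0,-0.028],1],
  [[0.002,0.046,0],[0,0,-0.028],1],
  [[0.002,0.046,0],[0,0,-0.028],1],
])

```text
time: 15.55
ee_pos: [0.5284, -0.141, 0.0938]
tcp_rot: [-179.8, 0.1, 34.2]
wrist_force: [-8.8, 4.7, 3.8]
opening: 0.0003
```

Run:
```python
from h import *
go(tool(.49),5.87+np.degrees(.49))
a=camera('top');b=camera('side');print(armang('top',a),armang('side',b))
cv2.imwrite('pics/c8.png',np.hstack([cv2.resize(a[155:265,230:340],(400,400),interpolation=3),cv2.resize(b[110:220,240:350],(400,400),interpolation=3)]))
```

```text
15.55 [ 0.5284 -0.141   0.0938] [-1.7984e+02  1.4000e-01  3.4230e+01] [-8.8  4.7  3.8] 0.0003
shift [-0.007  0.002  0.004] turn [-0.0009  0.0008  0.0016]
(126, np.float64(0.4839946236907087)) (178, np.float64(0.4055723157225691))
```

View pics/c8.png

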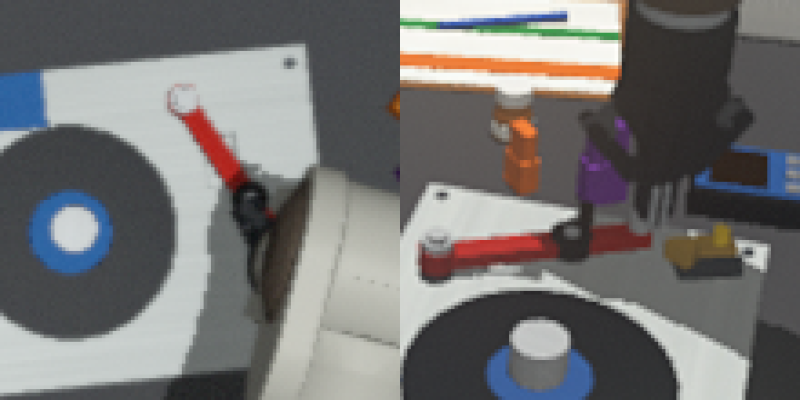

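The top-view fit gives 0.484 rad and the arm kinematics 0.486, about 1 cm past the 0.42 click. The tangential force is about 8.8 N, so the gripper carries the spring. A sideways friction load remains, so I'll ease it by 1.5 mm, let it settle and check everything once more.

Request:
send_rows([
  [[-0.003,0.001,0],[0,0,0],1],
  [[-0.005,0.002,0],[0,0,0],1],
  [[-0.005,0.002,0],[0,0,0],1],
  [[-0.005,0.002,0],[0,0,0],1],
  [[-0.005,0.002,0],[0,0,0],1],
  [[-0.005,0.002,0],[0,0,0],1],
])

```text
time: 16.25
ee_pos: [0.5286, -0.1416, 0.0939]
tcp_rot: [-179.8, -0.0, 34.3]
wrist_force: [-2.0, 8.2, 0.7]
opening: -0.0
```

Run:
```python
from h import *
go(tool(.49),5.87+np.degrees(.49))
f=np.radians(YAW)+np.pi+.485;w=np.array(sensors.get_obs()['wrist_force'])[:2];print('tang',-w@[-np.sin(f),np.cos(f)],'rad',w@[np.cos(f),np.sin(f)])
a=camera('top');b=camera('side');print(armang('top',a))
for l,z in(('puck',.07),('meter',0),('jar_a',0),('lock_block',.004)):
    for n in('top','side'):print(l,n,[(round(d['p'],2),ray(n,d['point'],z)[:2].round(3)) for d in place_of(l,n)][:3])
cv2.imwrite('pics/c9.png',np.hstack([cv2.resize(a,(400,300)),cv2.resize(b,(400,300),interpolation=3)]))
```

```text
16.25 [ 0.5286 -0.1416  0.0939] [-1.7985e+02 -1.0000e-02  3.4280e+01] [-2.   8.2  0.7] -0.0
shift [-0.006  0.     0.005] turn [-0.0008 -0.0001  0.0019]
tang 7.900539179640508 rad -2.896184286752645
(126, np.float64(0.48689808514700755))
puck top [(0.68, array([0.56 , 0.021]))]
puck side [(0.81, array([0.556, 0.02 ]))]
meter top [(0.9, array([ 0.472, -0.348]))]
meter side [(0.7, array([ 0.457, -0.334])), (0.33, array([ 0.706, -0.128]))]
jar_a top [(0.69, array([0.659, 0.304])), (0.46, array([0.733, 0.373])), (0.43, array([ 0.724, -0.357]))]
jar_a side [(0.85, array([0.66, 0.31])), (0.7, array([0.723, 0.378])), (0.5, array([ 0.706, -0.345]))]
lock_block top [(0.67, array([ 0.604, -0.293])), (0.57, array([0.417, 0.334])), (0.48, array([ 0.673, -0.275]))]
lock_block side [(0.65, array([0.421, 0.341])), (0.63, array([ 0.795, -0.114])), (0.58, array([ 0.799, -0.004]))]
```

View pics/c9.png

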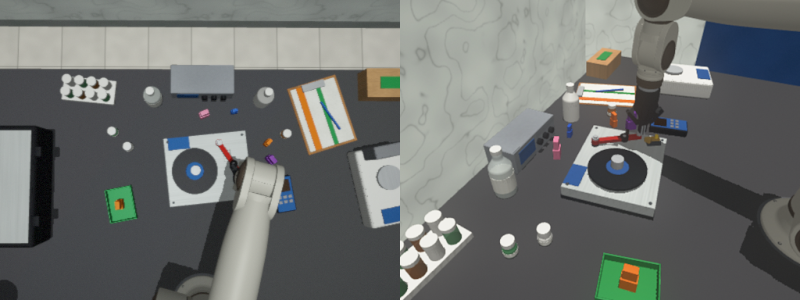

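The block, the meter and the jars are where they should be. The network's puck reading differs by 1 cm from the first one, so I'll check it by direct image comparison.

Run:
```python
from h import *
for n,(u,v) in(('top',(249,218)),('side',(278,207))):
    a=cv2.imread(f'pics/{n}0.png');b=camera(n);t=a[v-14:v+14,u-14:u+14]
    r=cv2.matchTemplate(b[v-24:v+24,u-24:u+24],t,cv2.TM_CCOEFF_NORMED);print(n,cv2.minMaxLoc(r)[1],np.array(cv2.minMaxLoc(r)[3])-10)
```

```text
top 0.9993670582771301 [0 0]
side 0.9995792508125305 [0 0]
```

The puck has not moved: zero pixel shift in both cameras. Handing in.

```bash
python3 -c "
from workcell import bot
bot.job_done()"
```

```text
the job is handed in; nothing more can be done
```

The job is handed in with both parts done, at about 17 s on the robot's clock. No verdict was reported.

- **Block:** the orange transit block came out of its recess and stands upright in the middle of the green tray. The close view after release showed it, and both cameras place it there in the last check.
- **Idler arm:** the closed fingers hold the post on its disc side. The top camera gives 0.487 rad, about 1 cm past the 0.42 click and short of the 0.62 stop. The gripper carries about 8 N along the push, which fits the spring, so the pawl is not taking it.
- **Click:** I did not see the pawl drop. I infer the click from the angle being past 0.42 and the push force falling from about 11 N to 8 N.
- **Bystanders:** the meter and jars were found where they began, within the networks' scatter. I did not check each jar separately.

Two readings disagreed:
- **Puck:** the network's reading was 1 cm off its first one. Direct image matching showed zero pixel shift in both cameras, so I took the network reading as wrong.
- **Side-camera angle:** it read the arm about 0.08 rad low in both readings during the push. I relied on the top camera and the arm's own position, which agreed.

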